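# Pull the two flagged culture bottles from the clip strip

### The arm

A 6-joint arm with a two-finger parallel gripper is mounted at the origin on the work surface. World frame = base frame: x ahead of the robot, y to its left, z up, the work surface at z = 0. Lengths are in mm, angles in rad, forces in N, time in s.
With the tool pointing down it reaches from about 350 to 875 mm from the base axis. Payload 4.2 kg.
Tool frame: the origin (TCP) lies midway between the tips of the shut fingers; the grasp point (between the pads) lies 19 mm behind it (arm.hold_point_z is the distance from the TCP to the grasp point, in mm); z points along the fingers, y is the line along which they close (so a half turn about z gives the same grasp; the last joint's range is limited). The gripper opens to 85 mm and grips with 20 to 120 N. Pads are 22 mm wide; open, the fingers measure 114 mm over their backs; the gripper's body (76 mm by 85 mm) begins 54 mm behind the grasp point. The pads swing forward as they close: fully open they stand 13 mm farther back than shut.
Start: joints at [1.563, 0.385, 0.008, 0, -1.194, -0.259], TCP at [164.747, 602.875, 231.312] pointing down, gripper open.
Joint ranges: [-3.14, 3.14], [-1.21, 2.06], [-1.07, 1.41], [-3.16, 2.05], [-2.99, -0.16], [-3.1, 3.1]. Speed limits (rad/s): [2.79, 2.79, 3.14, 3.14, 3.14, 3.14].

### API

Orientations are given as a unit quaternion [x, y, z, w].
In Python, from bench import arm, vision gives the robot as it stands. The module is installed in compiled form; this text tells all that it offers.
- The arm moves only by the tool servo_tool, never from a script. Its argument "plan" is a list of rows, each a list of 7 numbers: the shift along the world's x, y, z each as a share of 300 mm, from -1 to 1, then the turn, a rotation vector about the world's x, y, z each as a share of 2 rad, from -1 to 1, then the opening, from 0 (shut) to 1 (fully open). A call has 1 to 20 rows; each row shifts and turns the commanded pose from where the row before left it; what a row does not reach is not made up. A row lasts 1/8 s, in which the tool goes at most 62.5 mm and 10.7 degrees, less where a joint would pass 70% of its speed; a pose out of reach is approached as far as the arm can. A call with a number of a shift or a turn outside -1 to 1 is refused whole. A call with a gripper value outside its range is refused whole. The fingers move at their own pace and stop on an object; the grip force is fixed at half the most. Time passes only in rows, so rows that do not move let the fingers close. It gives the time, the measured TCP pose, the force, the opening and the grip force at its end, in the units of the state.
- arm.read_state(): the state, without advancing time (a new reading comes with each control period).
- vision.get_image(name): name is "scene" or "top" or "wrist"; returns a dict with "image" (400x640x3 uint8, red, green, blue), "z_map" (400x640 float32, mm along the optical axis (not along the pixel's ray), 0 where there is no reading), "K" (3x3 intrinsics, pixels), "D" ([k1, k2, p1, p2, k3] as OpenCV has them; the pictures are not rectified), "world_to_cam" (4x4, takes a point from world to camera coordinates); the wrist camera has in their place "mount" (4x4, takes a point from camera to tool coordinates, whose origin is the TCP and whose axes are the flange's). Camera axes: x right, y down, z forward; pixel columns grow to the right and rows downward; lengths in mm; the calibration is good to about 2 mm. A picture is of the moment at which its call begins: read the wrist's pose just before it.
- arm.job_done(): hands the job in; it is judged then, once.
The state is a dict: "clock": time; "joints": joint angles; "joint_vel": joint speeds; "joint_efforts": joint torques, N m; "position": TCP position; "ee_rot": TCP orientation; "contact_force": force on the tool from outside, world axes, zero at the start; "wrist_torque": the same for the moment, N m; "gripper_width": finger opening in mm; "grasp_force": force on a finger pad.
Only numpy, scipy, OpenCV 4.12 (cv2) and the standard library are available. Lean on these libraries where they do the work, as an engineer would, in place of code of your own. Each camera call takes 0.05 s, during which the arm holds its last target. There are 200 camera calls.

### The job

The two orange-capped culture bottles in the black clip strip are due for transport. One at a time, pull each out of its sprung clip and stand it upright in a pocket of the yellow carrier, one bottle to a pocket, setting it down rather than dropping it. Leave the blue-capped bottle in its clip.

Things in the scene. Friction and masses are not known exactly. Their poses are not given: they have to be found in the camera images.
- orange_a: amber bottle, upright, 122 mm tall, about 0.11 kg: body 34 mm diameter up to 80 mm, shoulder to 90 mm, neck 20 mm, round orange cap 26 mm diameter from 96 to 122 mm above the foot. Origin: centre of the foot; z up. At the start it sits in one of the four cells of a fixed black clip strip, floor 6 mm above the table; its x axis points across the strip, y along it.
- orange_b: second orange-capped bottle, as orange_a, in another cell. Strip: 264 x 96 mm, 55 mm high, cells 60 mm apart along y. Sprung jaws at each foot (along x) hold a 3 mm deep waist; a straight pull up by the cap of about 7 N frees it within 15 mm, and the foot is clear of the strip 55 mm up. A neighbour may stand 60 mm off along y; along x there is free room for fingers at the cap.
- blue: the bottle that stays: same shape, mass and origin as orange_a but with a blue cap, held the same way in another cell of the same strip. The fourth cell holds a short black blanking plug, 38 mm tall.
- carrier: yellow open carrier fixed to the table, 62 mm (x) by 118 mm (y), 44 mm high, walls 6 mm, floor 6 mm thick, with two square pockets 50 by 50 mm side by side along its y axis; the pocket centres lie at y = +28 mm and -28 mm. Origin at the centre of its underside, on the table; z up. A bottle stands on the pocket floor, 6 mm above the origin.

How it is judged (in metres and radians):
At the end, for the whole second after the job is handed in: Both orange-capped bottles stand upright (within 10 degrees) and still on the floor of the carrier, one in each pocket (foot within 8 mm of the floor's height), released; the blue-capped bottle is still in its clip, within 12 mm of where it started and upright within 10 degrees (x of orange_a in the frame of carrier between -0.02 and 0.02 m and y of orange_a in the frame of carrier between -0.05 and 0.05 m and z of orange_a in the frame of carrier between 0 and 0.014 m and angle between each of orange_a, orange_b, blue's own z axis and vertical below 0.17 rad and linear speed of each of orange_a, orange_b below 0.02 m/s and x of orange_b in the frame of carrier between -0.02 and 0.02 m and y of orange_b in the frame of carrier between -0.05 and 0.05 m and z of orange_b in the frame of carrier between 0 and 0.014 m and distance of blue from where it was at the start of the episode below 0.012 m); the robot touches nothing.
It fails at once if the blue-capped bottle is pulled from its clip (moved by more than 12 mm) (distance of blue from where it was at the start of the episode above 0.012 m).
It fails at once if both orange-capped bottles are off their supports at once (both feet more than 40 mm above the table) (height (world z) of each of orange_a, orange_b above 0.04 m).
It fails at once if an orange-capped bottle is dropped (faster than 0.7 m/s, as after a fall of 25 mm, with its foot less than 30 mm above the table) ((height (world z) of orange_a below 0.03 m and linear speed of orange_a above 0.7 m/s) or (height (world z) of orange_b below 0.03 m and linear speed of orange_b above 0.7 m/s)).
It also fails if it takes over 72 s, if anything falls off the work surface, if the arm or the gripper's body presses on something with over 40 N, if the wrist force passes 120 N, or if a joint passes its speed limit or range.

## Working session

There is one attempt and no reset: what is moved stays moved. The work goes in short steps, Python scripts to look and compute and a tool call to move; the robot and the scene stay as the last step left them, time stands still between calls to the robot, and variables do not carry over. Pictures are saved under pics/ and viewed, at most 10 in all, crops included, and the job is handed in when it is done.

Besides the shell and the picture viewer there is one more tool, called as a command line: name --pt "numbers of a row" for each row, then --argument value for the rest. servo_tool: Moves the arm, as the interface text tells. Its arguments: {"type":"object","properties":{"plan":{"type":"array"}},"required":["plan"]}

```bash
mkdir -p pics; cat > h.py <<'E'
import numpy as np, cv2
from bench import arm, vision
def save(n,f): 
    d=vision.get_image(n); cv2.imwrite(f,d['image'][:,:,::-1]); return d
def unproj(d,u,v):
    """depth -> world"""
    z=d['z_map'][int(v),int(u)]
    x,y=cv2.undistortPoints(np.array([[[u,v]]],float),d['K'],d['D'])[0,0]
    return (np.linalg.inv(d['world_to_cam'])@[x*z,y*z,z,1])[:3]
def ray(d,u,v):
    M=np.linalg.inv(d['world_to_cam'])
    x,y=cv2.undistortPoints(np.array([[[u,v]]],float),d['K'],d['D'])[0,0]
    r=M[:3,:3]@[x,y,1]; return M[:3,3],r/np.linalg.norm(r)
def plane(d,u,v,h):
    o,r=ray(d,u,v); return o+r*(h-o[2])/r[2]
def cross(a,b):
    (o1,r1),(o2,r2)=a,b
    t=np.linalg.lstsq(np.c_[r1,-r2],o2-o1,rcond=None)[0]
    p,q=o1+t[0]*r1,o2+t[1]*r2; return (p+q)/2,np.linalg.norm(p-q)
def masks(d):
    hsv=cv2.cvtColor(d['image'],cv2.COLOR_RGB2HSV)
    R=dict(orange=((4,150,120),(16,255,255)),blue=((98,120,80),(125,255,255)),yellow=((20,120,100),(35,255,255)))
    return {k:cv2.inRange(hsv,np.array(a),np.array(b)) for k,(a,b) in R.items()}
def blobs(m,amin=60):
    n,l,s,c=cv2.connectedComponentsWithStats(m)
    return [(s[i].tolist(),c[i].round(1).tolist(),l==i) for i in range(1,n) if s[i][4]>=amin]
E
python3 - <<'E'
from h import *
print(arm.read_state()); print(arm.hold_point_z)
ims=[]
for n in('top','scene'):
    d=save(n,f'pics/{n}0.png'); ims.append(d['image'][:,:,::-1])
    print(n,d['K'].tolist(),d['world_to_cam'].round(3).tolist())
    for k,m in masks(d).items():
        for s,c,l in blobs(m): print(k,s,c,np.median(d['z_map'][l]))
E
```

```text
{'clock': 0.0, 'joints': array([ 1.56257785e+00,  3.85543249e-01,  6.64591433e-03, -4.71873716e-04,
       -1.19401706e+00, -2.58618879e-01]), 'joint_vel': array([-0.00062604, -0.00019458,  0.00076956,  0.00057805,  0.00030958,
       -0.00019433]), 'joint_efforts': array([ 1.10355199e-03, -3.92286944e+01,  1.88399577e+01,  4.18607980e+00,
       -4.56464215e-03, -6.10223818e-07]), 'position': array([164.62509305, 602.32972615, 230.24151145]), 'ee_rot': array([ 9.91100761e-01, -1.33109395e-01, -8.53335349e-05,  1.07812639e-03]), 'contact_force': array([-0.47668718,  0.19321705, -0.37100059]), 'wrist_torque': array([0.00443478, 0.01894578, 0.00058261]), 'grasp_force': 0.0, 'gripper_width': 85.02281097256042}
18.700000000000003
top [[407.67530533753614, 0.0, 326.58103267821167], [0.0, 407.67530533753614, 190.92839200829334], [0.0, 0.0, 1.0]] [[-0.01, -1.0, -0.005, 14.691], [-0.983, 0.011, -0.186, 531.405], [0.186, 0.003, -0.983, 815.776], [0.0, 0.0, 0.0, 1.0]]
orange [261, 145, 13, 11, 110] [267.1, 150.0] 803.80994
orange [309, 147, 10, 15, 67] [313.4, 154.1] 890.486
orange [232, 150, 
[... 390 characters left out ...]
99101614486], [0.0, 0.0, 1.0]] [[0.617, 0.787, -0.004, -319.17], [0.635, -0.501, -0.588, -314.999], [-0.465, 0.36, -0.809, 1374.442], [0.0, 0.0, 0.0, 1.0]]
orange [405, 17, 14, 11, 96] [411.2, 22.1] 1369.3032
orange [389, 143, 11, 8, 71] [394.4, 146.3] 1062.0688
orange [374, 157, 11, 9, 80] [379.0, 160.8] 1036.6018
orange [360, 185, 15, 12, 91] [367.3, 190.9] 1093.2737
orange [345, 200, 14, 13, 98] [351.6, 206.2] 1067.7886
orange [273, 366, 14, 16, 170] [279.5, 373.5] 764.85364
blue [458, 55, 43, 29, 635] [478.9, 69.0] 1298.1495
blue [464, 185, 60, 44, 514] [493.1, 207.4] 1061.981
yellow [177, 210, 58, 61, 1047] [204.5, 237.8] 1037.9911
yellow [339, 281, 28, 27, 558] [352.4, 293.8] 907.47644
```

View pics/top0.png

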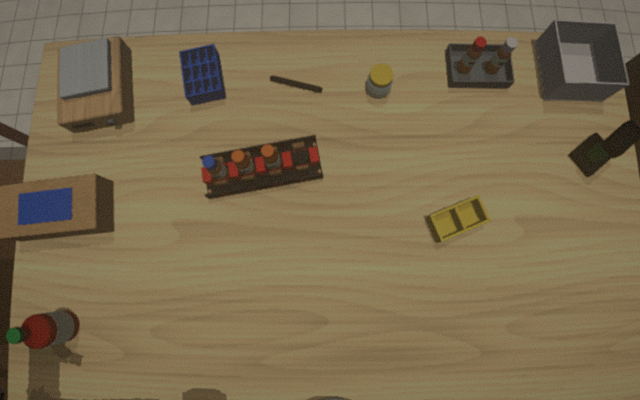

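View pics/scene0.png

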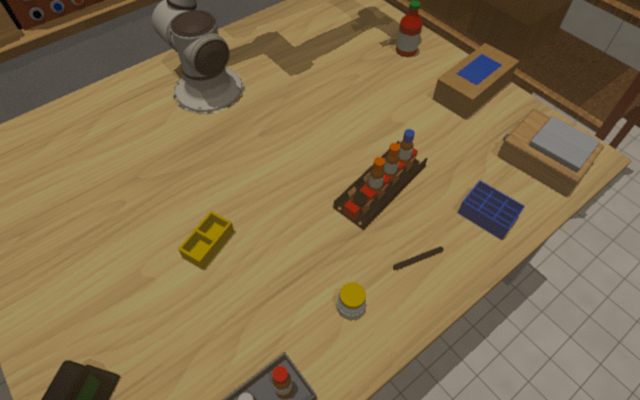

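The top view shows the strip with orange caps at (267,150) and (237,156), the blue cap at (208,161), the plug at about (300,152), and the carrier at (457,218). The scene view shows the orange caps at (394,146) and (379,161), blue at about (408,134), and the carrier at (205,238).

```bash
python3 - <<'E'
from h import *
t=vision.get_image('top');s=vision.get_image('scene')
for n,a,b in(('near',(267.1,150),(379,160.8)),('mid',(237.3,155.6),(394.4,146.3)),('blue',(208.1,160.7),(408.5,134))):
    print(n,cross(ray(t,*a),ray(s,*b)),unproj(t,*a).round(1),unproj(s,*b).round(1), plane(t,*a,126).round(1))
# carrier: yellow depth cloud
for d,w in((t,457),(s,204)):
    for st,c,l in blobs(masks(d)['yellow'],500):
        if abs(c[0]-w)>5: continue
        v,u=np.nonzero(l); P=np.array([unproj(d,x,y) for x,y in zip(u,v)])
        P=P[d['z_map'][v,u]>0]; print('z pct',np.percentile(P[:,2],[2,10,50,90,98]).round(1))
        T=P[P[:,2]>38][:,:2].astype(np.float32); print(len(T),cv2.minAreaRect(T))
    # hole-filled outline at rim height
    m=masks(d)['yellow']; cs,_=cv2.findContours(m,cv2.RETR_EXTERNAL,cv2.CHAIN_APPROX_NONE)
    for c in cs:
        if cv2.contourArea(c)>900 and abs(c[:,0,0].mean()-w)<15:
            print('outline',cv2.minAreaRect(np.array([plane(d,*p[0],44)[:2] for p in c],np.float32)))
E
```

```text
near (array([600.48099811, 125.62843654, 127.9026017 ]), np.float64(0.6537252533337041)) [600.5 125.5 127.2] [600.4 126.2 127.5] [600.9 125.6 126. ]
mid (array([590.04490371, 184.72591497, 127.38828915]), np.float64(0.6211942139941645)) [589.8 184.4 127.5] [590.8 184.2 128.5] [590.3 184.8 126. ]
blue (array([580.85007839, 242.97327093, 123.86939237]), np.float64(1.6181446253072485)) [580.9 243.2 125.4] [583.  238.7 128. ] [580.7 243.1 126. ]
z pct [ 1.3  3.4  6.7 43.9 45.3]
508 ((472.0644226074219, -275.494384765625), (62.64579391479492, 119.59705352783203), 21.315265655517578)
outline ((471.4961853027344, -275.03106689453125), (63.88976287841797, 118.91168212890625), 20.955686569213867)
z pct [-1.2  2.6 37.6 45.8 47.5]
525 ((470.2518310546875, -275.88861083984375), (64.72108459472656, 118.4267807006836), 21.057058334350586)
outline ((482.0439453125, -274.79547119140625), (88.14969635009766, 138.91148376464844), 22.632770538330078)
```

Measured cap tops are at 127–128 mm (128 expected), and the caps are 60 mm apart. The carrier rim is at about 44 mm and measures 62×119 mm at 21°. Everything is consistent, so I'm moving: up first, then over the near bottle.

servo_tool --pt "0 0 0.15 0 0 0 1" --pt "0 0 0.15 0 0 0 1" --pt "0.104 -0.1136 0 0 0 -0.071 1" --pt "0.104 -0.1136 0 0 0 -0.071 1" --pt "0.104 -0.1136 0 0 0 -0.071 1" --pt "0.104 -0.1136 0 0 0 -0.071 1" --pt "0.104 -0.1136 0 0 0 -0.071 1" --pt "0.104 -0.1136 0 0 0 -0.071 1" --pt "0.104 -0.1136 0 0 0 -0.071 1" --pt "0.104 -0.1136 0 0 0 -0.071 1" --pt "0.104 -0.1136 0 0 0 0 1" --pt "0.104 -0.1136 0 0 0 0 1" --pt "0.104 -0.1136 0 0 0 0 1" --pt "0.104 -0.1136 0 0 0 0 1" --pt "0.104 -0.1136 0 0 0 0 1" --pt "0.104 -0.1136 0 0 0 0 1" --pt "0 0 -0.1 0 0 0 1" --pt "0 0 -0.1 0 0 0 1" --pt "0 0 0 0 0 0 1" --pt "0 0 0 0 0 0 1"

```text
clock: 2.7
position: [602.2, 126.0, 262.7]
ee_rot: [0.764, -0.645, 0.001, -0.001]
contact_force: [0.1, 0.4, 1.2]
gripper_width: 85.7
grasp_force: 0.0
```

```bash
cat >> h.py <<'E'
from scipy.spatial.transform import Rotation as Ro
def wrist(f=None):
    s=arm.read_state(); d=vision.get_image('wrist')
    T=np.eye(4);T[:3,:3]=Ro.from_quat(s['ee_rot']).as_matrix();T[:3,3]=s['position']
    d['world_to_cam']=np.linalg.inv(T@d['mount'])
    if f: cv2.imwrite(f,d['image'][:,:,::-1])
    return s,d
E
python3 - <<'E'
from h import *
s,d=wrist('pics/w1.png'); print(s['position'],Ro.from_quat(s['ee_rot']).as_matrix().round(3).tolist(),s['joints'].round(3),s['contact_force'])
for k in('orange','blue'):
    for st,c,l in blobs(masks(d)[k],200): print(k,st,c,unproj(d,*c).round(1),plane(d,*c,128).round(1))
E
```

```text
[602.20545816 125.95111369 262.65742238] [[0.168, -0.986, 0.002], [-0.986, -0.168, 0.0], [0.0, -0.002, -1.0]] [ 4.690e-01  3.480e-01  3.100e-02  1.000e-03 -1.252e+00 -3.010e-01] [0.05456692 0.42938592 1.16626395]
orange [308, 83, 31, 19, 505] [322.9, 91.6] [615.9  37.1  42. ] [615.4  41.2 128. ]
orange [310, 165, 28, 35, 827] [323.5, 183.3] [600.9 122.7 128.2] [600.9 122.8 128. ]
orange [309, 218, 30, 37, 729] [322.9, 236.9] [592.1 177.3 128.5] [592.1 177.6 128. ]
blue [94, 239, 93, 56, 1635] [144.3, 265.1] [819.1 297.8  44.9] [771.7 241.6 128. ]
```

View pics/w1.png

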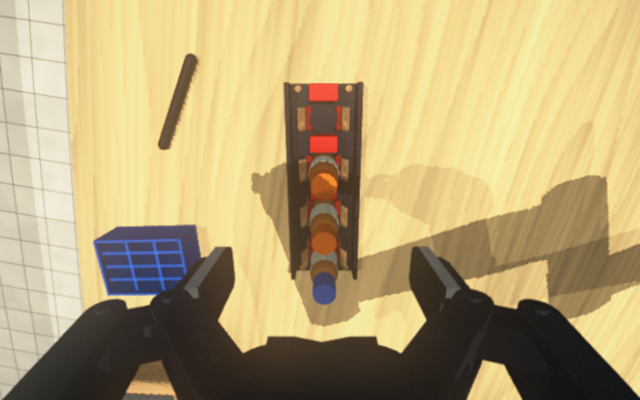

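The wrist view shows the caps in a row: orange at (323,185) and (324,243), blue at (324,290), with the plug at (323,118). The amber glass is leaking into the orange mask, so I'll use the depth points at cap-top height instead.

```bash
cat >> h.py <<'E'
def caps(d,lo=124,hi=133,box=(250,400,140,310)):
    u,v=np.meshgrid(np.arange(box[0],box[1]),np.arange(box[2],box[3]));u=u.ravel();v=v.ravel()
    z=d['z_map'][v,u]; xy=cv2.undistortPoints(np.c_[u,v].astype(float)[:,None],d['K'],d['D'])[:,0]
    P=(np.linalg.inv(d['world_to_cam'])@np.c_[xy*z[:,None],z,np.ones_like(z)].T).T[:,:3]
    k=(z>0)&(P[:,2]>lo)&(P[:,2]<hi); m=np.zeros(d['z_map'].shape,np.uint8); m[v[k],u[k]]=255
    A=np.zeros(m.shape+(3,)); A[v,u]=P
    return [(c,cv2.minEnclosingCircle(A[l][:,:2].astype(np.float32)),np.median(A[l],0).round(1)) for s,c,l in blobs(m,100)]
E
python3 - <<'E'
from h import *
s,d=wrist(); 
for c in caps(d): print(c)
E
```

```text
([323.7, 185.5], ((600.3970947265625, 125.70359802246094), 12.9120454788208), array([600.5, 125.4, 127.8]))
([324.0, 242.1], ((590.05224609375, 184.29931640625), 12.849371910095215), array([590.2, 183.7, 127.5]))
([324.1, 292.6], ((579.6231689453125, 243.51803588867188), 13.298016548156738), array([579.9, 242.3, 127.7]))
```

Two views agree, giving radius 13 mm and height 128 mm. Now descending and gripping the near bottle.

servo_tool --pt "-0.006 -0.001 -0.13 0 0 0 1" --pt "0 0 -0.13 0 0 0 1" --pt "0 0 -0.13 0 0 0 1" --pt "0 0 -0.1 0 0 0 1" --pt "0 0 -0.05 0 0 0 1" --pt "0 0 -0.02 0 0 0 1" --pt "0 0 0 0 0 0 1" --pt "0 0 0 0 0 0 1"

```text
clock: 3.8
position: [600.6, 125.8, 94.7]
ee_rot: [0.764, -0.645, 0.001, -0.001]
contact_force: [-0.4, -0.1, 0.7]
gripper_width: 85.3
grasp_force: 0.0
```

servo_tool --pt "0 0 0 0 0 0 0" --pt "0 0 0 0 0 0 0" --pt "0 0 0 0 0 0 0" --pt "0 0 0 0 0 0 0" --pt "0 0 0 0 0 0 0" --pt "0 0 0 0 0 0 0" --pt "0 0 0 0 0 0 0" --pt "0 0 0 0 0 0 0" --pt "0 0 0 0 0 0 0" --pt "0 0 0 0 0 0 0"

```text
clock: 5.05
position: [600.0, 125.5, 93.6]
ee_rot: [0.764, -0.645, 0.0, -0.0]
contact_force: [0.4, -0.1, 3.4]
gripper_width: 24.4
grasp_force: 58.8
```

servo_tool --pt "0 0 0.01 0 0 0 0" --pt "0 0 0.01 0 0 0 0" --pt "0 0 0.01 0 0 0 0" --pt "0 0 0.01 0 0 0 0" --pt "0 0 0.01 0 0 0 0" --pt "0 0 0.01 0 0 0 0" --pt "0 0 0.02 0 0 0 0" --pt "0 0 0.04 0 0 0 0" --pt "0 0 0.08 0 0 0 0" --pt "0 0 0.1 0 0 0 0" --pt "0 0 0.1 0 0 0 0" --pt "0 0 0 0 0 0 0" --pt "0 0 0 0 0 0 0"

```text
clock: 6.68
position: [599.1, 125.3, 213.3]
ee_rot: [0.764, -0.645, -0.0, 0.0]
contact_force: [-0.2, 0.9, -1.9]
gripper_width: 24.4
grasp_force: 59.8
```

```bash
python3 - <<'E'
from h import *
s,d=wrist('pics/w2.png'); print(s['position'],s['contact_force'],s['gripper_width'],s['joints'].round(3))
t=save('top','pics/t2.png'); sc=save('scene','pics/s2.png')
for c in caps(t,115,240,(190,340,90,200)): print(c)
cv2.imwrite('pics/m2.png',np.hstack([cv2.resize(t['image'][60:220,180:340,::-1],(400,400)),cv2.resize(sc['image'][80:240,310:470,::-1],(400,400))]))
E
```

```text
[599.07431991 125.33000572 213.25393711] [-0.23868687  0.89395815 -1.92210703] 24.432945080717808 [ 4.700e-01  3.760e-01 -5.200e-02 -1.000e-03 -1.144e+00 -3.020e-01]
([269.2, 147.5], ((596.2006225585938, 121.29348754882812), 17.08989715576172), array([589.8, 113. , 175.4]))
([237.9, 156.4], ((589.5845947265625, 183.91845703125), 13.019268035888672), array([589. , 183.3, 126. ]))
([208.3, 162.1], ((578.537109375, 244.23536682128906), 13.690711975097656), array([577.9, 242.6, 126.4]))
```

View pics/m2.png

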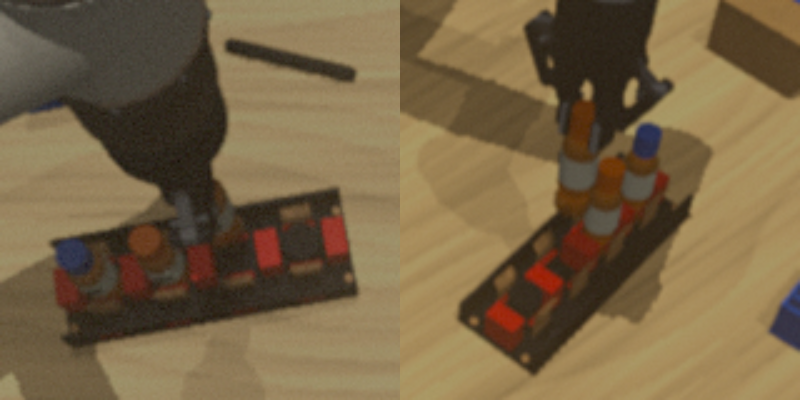

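The bottle is out and hangs straight in the gripper. The neighbours have not moved: mid cap (589.6,183.9), blue (578.5,244.2). Carrying it to the far pocket at about (481,-301).

servo_tool --pt "-0.016 -0.06 0 0 0 0.007 0" --pt "-0.032 -0.118 0 0 0 0.007 0" --pt "-0.032 -0.118 0 0 0 0.007 0" --pt "-0.032 -0.118 0 0 0 0.007 0" --pt "-0.032 -0.118 0 0 0 0.007 0" --pt "-0.032 -0.118 0 0 0 0.007 0" --pt "-0.032 -0.118 0 0 0 0.007 0" --pt "-0.032 -0.118 0 0 0 0.007 0" --pt "-0.032 -0.118 0 0 0 0.007 0" --pt "-0.032 -0.118 0 0 0 0.007 0" --pt "-0.032 -0.118 0 0 0 0.007 0" --pt "-0.032 -0.118 0 0 0 0.007 0" --pt "-0.016 -0.06 0 0 0 0.007 0" --pt "-0.009 -0.005 0 0 0 0.007 0" --pt "0 0 0 0 0 0 0" --pt "0 0 0 0 0 0 0"

```text
clock: 8.82
position: [482.0, -300.7, 213.2]
ee_rot: [0.824, -0.567, -0.0, -0.0]
contact_force: [0.1, 0.2, -0.1]
gripper_width: 24.7
grasp_force: 59.8
```

```bash
python3 - <<'E'
from h import *
s,d=wrist(); print(s['position'],s['contact_force'],s['gripper_width'],s['joints'].round(3),Ro.from_quat(s['ee_rot']).as_matrix()[:,1].round(3))
t=vision.get_image('top'); sc=vision.get_image('scene')
for n,g in(('w',d),('s',sc),('t',t)):
    for st,c,l in blobs(masks(g)['yellow'],150):print(n,st,c)
ims=[cv2.resize(d['image'],(400,250)),cv2.resize(sc['image'][150:270,130:290],(400,300)),cv2.resize(t['image'][140:260,400:560],(400,300))]
ims[0]=cv2.copyMakeBorder(ims[0],0,50,0,0,0)
o=np.vstack([np.hstack(ims[1:]),np.hstack([ims[0],ims[0]*0])]); cv2.imwrite('pics/m3.png',o[:,:,::-1])
E
```

```text
[ 482.02824726 -300.74840144  213.21309531] [ 0.07730187  0.23248365 -0.13688655] 24.714407390423045 [-0.273  0.302 -0.162 -0.    -1.107  0.638] [-0.934 -0.357  0.   ]
w [292, 143, 62, 80, 2998] [323.4, 170.2]
w [0, 214, 31, 49, 1174] [12.6, 238.7]
s [177, 210, 59, 61, 1120] [205.2, 239.2]
s [339, 281, 27, 28, 576] [352.2, 294.5]
t [370, 63, 23, 23, 404] [381.1, 74.0]
```

View pics/m3.png

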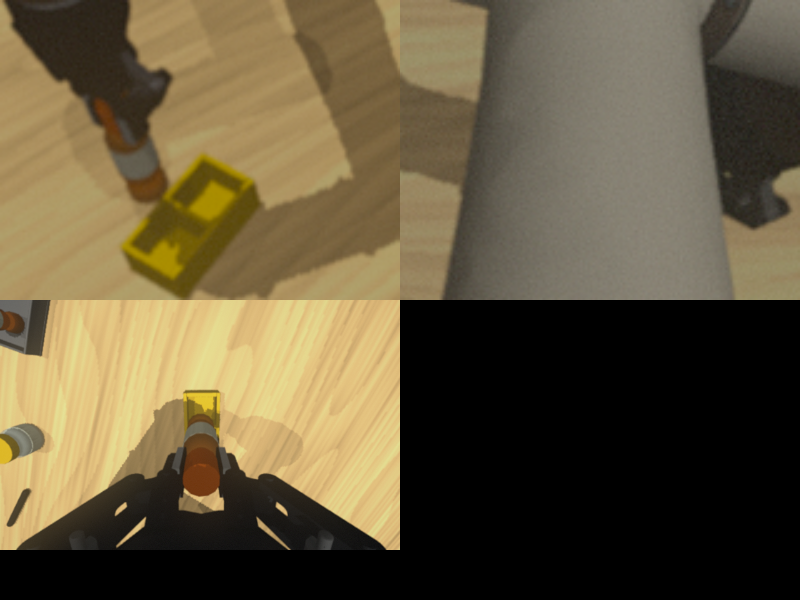

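The bottle hangs over the carrier. In the wrist view the carrier's column span is 292–354 (centre 323), in line with the bottle. I'll check the carrier's far end and sides by depth from here before lowering.

```bash
python3 - <<'E'
from h import *
s,d=wrist(); m=masks(d)['yellow']
a=np.deg2rad(21); X=np.array([np.cos(a),np.sin(a)]);Y=np.array([-np.sin(a),np.cos(a)]); C=np.array([471.3,-275.4])
l=blobs(m,1500)[0][2]; v,u=np.nonzero(l); P=np.array([unproj(d,x,y) for x,y in zip(u,v)]); T=P[(P[:,2]>40)&(P[:,2]<48)]
q=np.c_[(T[:,:2]-C)@X,(T[:,:2]-C)@Y]; print(len(T),np.median(T[:,2]),np.percentile(q,[1,99],axis=0).round(1))
f=q[q[:,1]<-53]; print('end',np.percentile(f,[1,50,99],axis=0).round(1)); r=q[q[:,1]>-50]
for y0 in(-50,-40,-30,-20,-10):
    k=(q[:,1]>y0)&(q[:,1]<y0+10)
    if k.sum()>5: print(y0,np.percentile(q[k,0],[1,99]).round(1))
p=s['position'][:2]-C; print('tcp in carrier',p@X,p@Y)
E
```

```text
1047 43.802136492240265 [[-30.9 -58.4]
 [ 30.6  15.4]]
end [[-29.9 -58.5]
 [  0.2 -56.1]
 [ 30.4 -53. ]]
-50 [-30.3  30.8]
-40 [-30.6  30.1]
-30 [-30.9  30.3]
-20 [-31.2  30.6]
-10 [-31.2  29.9]
tcp in carrier 0.9726916666510412 -27.639042906851014
```

servo_tool --pt "-0.003 -0.002 -0.06 0 0 0 0" --pt "0 0 -0.08 0 0 0 0" --pt "0 0 -0.08 0 0 0 0" --pt "0 0 -0.06 0 0 0 0" --pt "0 0 -0.05 0 0 0 0" --pt "0 0 -0.03 0 0 0 0" --pt "0 0 -0.015 0 0 0 0" --pt "0 0 -0.01 0 0 0 0" --pt "0 0 0 0 0 0 0" --pt "0 0 0 0 0 0 0"

```text
clock: 10.28
position: [481.2, -302.2, 98.3]
ee_rot: [0.823, -0.567, 0.0, -0.0]
contact_force: [0.2, 1.2, -1.3]
gripper_width: 24.5
grasp_force: 59.8
```

servo_tool --pt "0 0 -0.005 0 0 0 0" --pt "0 0 -0.005 0 0 0 0" --pt "0 0 -0.003 0 0 0 0" --pt "0 0 0 0 0 0 0" --pt "0 0 0 0 0 0 0"

```text
clock: 10.9
position: [481.0, -302.1, 93.9]
ee_rot: [0.823, -0.567, 0.0, 0.0]
contact_force: [0.4, -1.0, -0.2]
gripper_width: 24.4
grasp_force: 59.8
```

servo_tool --pt "0 0 -0.003 0 0 0 0" --pt "0 0 0 0 0 0 0" --pt "0 0 0 0 0 0 0"

```text
clock: 11.28
position: [481.2, -302.2, 93.6]
ee_rot: [0.823, -0.567, 0.0, 0.0]
contact_force: [0.0, -0.1, 3.3]
gripper_width: 24.3
grasp_force: 60.1
```

servo_tool --pt "0 0 -0.003 0 0 0 0" --pt "0 0 0 0 0 0 0" --pt "0 0 0 0 0 0 0"

```text
clock: 11.65
position: [481.5, -302.4, 93.5]
ee_rot: [0.824, -0.567, 0.001, 0.0]
contact_force: [-1.4, 0.6, 8.4]
gripper_width: 24.6
grasp_force: 60.7
```

The foot is on the pocket floor at the expected height. Releasing and rising.

servo_tool --pt "0 0 0 0 0 0 0.35" --pt "0 0 0 0 0 0 0.5" --pt "0 0 0 0 0 0 1" --pt "0 0 0 0 0 0 1" --pt "0 0 0 0 0 0 1" --pt "0 0 0 0 0 0 1" --pt "0 0 0 0 0 0 1" --pt "0 0 0.03 0 0 0 1" --pt "0 0 0.1 0 0 0 1" --pt "0 0 0.15 0 0 0 1" --pt "0 0 0.15 0 0 0 1" --pt "0 0 0.12 0 0 0 1" --pt "0 0 0 0 0 0 1" --pt "0 0 0 0 0 0 1"

```text
clock: 13.4
position: [480.5, -301.8, 256.9]
ee_rot: [0.823, -0.568, -0.0, -0.0]
contact_force: [-0.4, -0.8, -0.2]
gripper_width: 85.4
grasp_force: 0.0
```

```bash
python3 - <<'E'
from h import *
s,d=wrist('pics/w4.png'); print(s['position'],s['contact_force'],s['gripper_width'])
for c in caps(d,122,134,(200,440,60,330)): print(c)
E
```

```text
[ 480.49057502 -301.76640256  256.90525702] [-0.35502807 -0.75644824 -0.15367747] 85.40635975461309
([320.0, 186.3], ((481.59222412109375, -302.0613098144531), 13.052603721618652), array([ 482.2, -302.5,  127.8]))
```

View pics/w4.png

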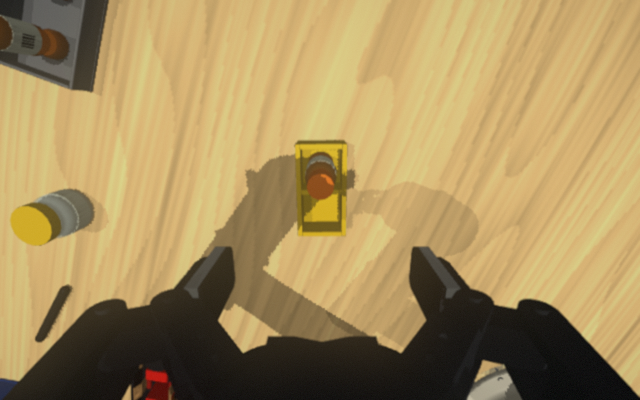

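The first bottle stands upright in the far pocket, cap at (320,186) and top at 127.8 mm. Going back to the second bottle.

servo_tool --pt "0.026 0.116 0 0 0 -0.007 1" --pt "0.026 0.116 0 0 0 -0.007 1" --pt "0.026 0.116 0 0 0 -0.007 1" --pt "0.026 0.116 0 0 0 -0.007 1" --pt "0.026 0.116 0 0 0 -0.007 1" --pt "0.026 0.116 0 0 0 -0.007 1" --pt "0.026 0.116 0 0 0 -0.007 1" --pt "0.026 0.116 0 0 0 -0.007 1" --pt "0.026 0.116 0 0 0 -0.007 1" --pt "0.026 0.116 0 0 0 -0.007 1" --pt "0.026 0.116 0 0 0 -0.007 1" --pt "0.026 0.116 0 0 0 -0.007 1" --pt "0.026 0.116 0 0 0 -0.007 1" --pt "0.026 0.112 0 0 0 -0.007 1" --pt "0 0 0 0 0 0 1" --pt "0 0 0 0 0 0 1"

```text
clock: 15.45
position: [589.6, 183.5, 255.9]
ee_rot: [0.764, -0.645, -0.0, 0.001]
contact_force: [-0.0, -0.3, -0.1]
gripper_width: 85.4
grasp_force: 0.0
```

```bash
python3 - <<'E'
from h import *
s,d=wrist(); print(s['position'],s['contact_force'],Ro.from_quat(s['ee_rot']).as_matrix()[:,1].round(3))
for c in caps(d,122,134,(250,400,100,330)): print(c)
E
```

```text
[589.60439411 183.47356727 255.86251305] [-0.01094841 -0.3186718  -0.13245569] [-0.986 -0.167  0.003]
([320.2, 188.7], ((589.9342651367188, 184.91082763671875), 12.848222732543945), array([590.1, 184.2, 127.7]))
([320.6, 246.1], ((579.7575073242188, 243.35585021972656), 12.989798545837402), array([580. , 242.3, 127.6]))
```

Descending 161 mm with a (+0.4, +1.0) mm correction, then gripping.

servo_tool --pt "0.001 0.003 -0.13 0 0 0 1" --pt "0 0 -0.13 0 0 0 1" --pt "0 0 -0.13 0 0 0 1" --pt "0 0 -0.08 0 0 0 1" --pt "0 0 -0.05 0 0 0 1" --pt "0 0 -0.017 0 0 0 1" --pt "0 0 0 0 0 0 1" --pt "0 0 0 0 0 0 1"

```text
clock: 16.5
position: [591.1, 185.1, 97.2]
ee_rot: [0.764, -0.645, 0.0, -0.001]
contact_force: [0.2, -0.1, 1.1]
gripper_width: 85.2
grasp_force: 0.0
```

servo_tool --pt "0 0 0 0 0 0 0" --pt "0 0 0 0 0 0 0" --pt "0 0 0 0 0 0 0" --pt "0 0 0 0 0 0 0" --pt "0 0 0 0 0 0 0" --pt "0 0 0 0 0 0 0" --pt "0 0 0 0 0 0 0" --pt "0 0 0 0 0 0 0" --pt "0 0 0 0 0 0 0" --pt "0 0 0 0 0 0 0"

```text
clock: 17.75
position: [590.7, 185.0, 96.3]
ee_rot: [0.764, -0.645, 0.0, -0.0]
contact_force: [0.8, 0.2, 3.4]
gripper_width: 24.4
grasp_force: 59.1
```

servo_tool --pt "0 0 0.01 0 0 0 0" --pt "0 0 0.01 0 0 0 0" --pt "0 0 0.01 0 0 0 0" --pt "0 0 0.01 0 0 0 0" --pt "0 0 0.01 0 0 0 0" --pt "0 0 0.01 0 0 0 0" --pt "0 0 0.02 0 0 0 0" --pt "0 0 0.04 0 0 0 0" --pt "0 0 0.08 0 0 0 0" --pt "0 0 0.1 0 0 0 0" --pt "0 0 0.1 0 0 0 0" --pt "0 0 0 0 0 0 0" --pt "0 0 0 0 0 0 0"

```text
clock: 19.38
position: [589.9, 184.8, 215.9]
ee_rot: [0.764, -0.645, -0.0, 0.0]
contact_force: [0.2, -0.3, -2.1]
gripper_width: 24.6
grasp_force: 60.4
```

```bash
python3 - <<'E'
from h import *
s=arm.read_state(); print(s['position'],s['contact_force'],s['gripper_width'])
t=vision.get_image('top'); sc=save('scene','pics/s5.png')
for c in caps(t,115,240,(190,340,90,200)): print(c)
o=cv2.resize(sc['image'][80:240,310:470],(480,480)); cv2.imwrite('pics/m5.png',o[:,:,::-1])
E
```

```text
[589.93252083 184.75496199 215.87736163] [ 0.22277239 -0.26073289 -2.11576081] 24.58410185308827
([236.0, 150.6], ((588.3936157226562, 176.7903289794922), 22.115507125854492), array([580.3, 172.5, 187.3]))
```

View pics/m5.png

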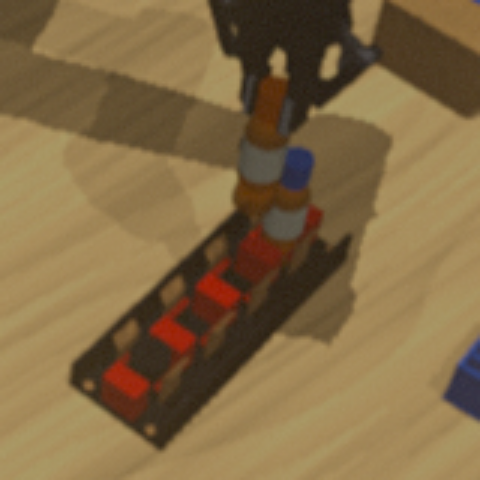

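The second bottle is held and clear, and blue is still in its clip. Carrying to the near pocket at about (461,-249).

servo_tool --pt "-0.018 -0.06 0 0 0 0.007 0" --pt "-0.036 -0.12 0 0 0 0.007 0" --pt "-0.036 -0.12 0 0 0 0.007 0" --pt "-0.036 -0.12 0 0 0 0.007 0" --pt "-0.036 -0.12 0 0 0 0.007 0" --pt "-0.036 -0.12 0 0 0 0.007 0" --pt "-0.036 -0.12 0 0 0 0.007 0" --pt "-0.036 -0.12 0 0 0 0.007 0" --pt "-0.036 -0.12 0 0 0 0.007 0" --pt "-0.036 -0.12 0 0 0 0.007 0" --pt "-0.036 -0.12 0 0 0 0.007 0" --pt "-0.036 -0.12 0 0 0 0.007 0" --pt "-0.018 -0.06 0 0 0 0.007 0" --pt "0.002 -0.005 0 0 0 0.007 0" --pt "0 0 0 0 0 0 0" --pt "0 0 0 0 0 0 0"

```text
clock: 21.48
position: [461.5, -248.1, 215.9]
ee_rot: [0.824, -0.567, -0.0, 0.0]
contact_force: [0.8, 0.4, -2.1]
gripper_width: 24.6
grasp_force: 60.4
```

servo_tool --pt "0 -0.003 -0.06 0 0 0 0" --pt "0 0 -0.08 0 0 0 0" --pt "0 0 -0.08 0 0 0 0" --pt "0 0 -0.06 0 0 0 0" --pt "0 0 -0.05 0 0 0 0" --pt "0 0 -0.03 0 0 0 0" --pt "0 0 -0.015 0 0 0 0" --pt "0 0 -0.01 0 0 0 0" --pt "0 0 0 0 0 0 0" --pt "0 0 0 0 0 0 0"

```text
clock: 22.72
position: [461.7, -249.6, 100.9]
ee_rot: [0.823, -0.567, 0.0, -0.0]
contact_force: [-0.3, 0.0, -1.2]
gripper_width: 24.2
grasp_force: 60.4
```

servo_tool --pt "0 0 -0.005 0 0 0 0" --pt "0 0 -0.005 0 0 0 0" --pt "0 0 -0.003 0 0 0 0" --pt "0 0 0 0 0 0 0" --pt "0 0 0 0 0 0 0"

```text
clock: 23.35
position: [461.5, -249.6, 96.6]
ee_rot: [0.823, -0.567, 0.0, 0.0]
contact_force: [0.0, -0.0, -1.5]
gripper_width: 24.8
grasp_force: 60.4
```

servo_tool --pt "0 0 -0.003 0 0 0 0" --pt "0 0 0 0 0 0 0" --pt "0 0 0 0 0 0 0"

```text
clock: 23.72
position: [461.7, -249.7, 96.3]
ee_rot: [0.823, -0.567, 0.0, 0.0]
contact_force: [-1.2, 0.3, 3.9]
gripper_width: 24.6
grasp_force: 60.8
```

The force has gone positive at the expected height, so the foot is down. Releasing and backing off.

servo_tool --pt "0 0 0 0 0 0 0.35" --pt "0 0 0 0 0 0 0.5" --pt "0 0 0 0 0 0 1" --pt "0 0 0 0 0 0 1" --pt "0 0 0 0 0 0 1" --pt "0 0 0 0 0 0 1" --pt "0 0 0 0 0 0 1" --pt "0 0 0.03 0 0 0 1" --pt "0 0 0.1 0 0 0 1" --pt "0 0 0.15 0 0 0 1" --pt "0 0 0.15 0 0 0 1" --pt "0 0 0.12 0 0 0 1" --pt "0 0 0 0 0 0 1" --pt "0 0 0 0 0 0 1" --pt "0 0 0 0 0 0 1"

```text
clock: 25.6
position: [460.8, -249.4, 259.5]
ee_rot: [0.823, -0.568, -0.001, 0.0]
contact_force: [-0.0, 0.6, -0.8]
gripper_width: 85.1
grasp_force: 0.0
```

```bash
python3 - <<'E'
from h import *
s,d=wrist('pics/w6.png'); print(s['position'],s['contact_force'],s['gripper_width'])
a=np.deg2rad(21); X=np.array([np.cos(a),np.sin(a)]);Y=np.array([-np.sin(a),np.cos(a)]); C=np.array([471.3,-275.4])
for c in caps(d,122,134,(200,440,60,330)): p=np.array(c[1][0])-C; print(c,p@X,p@Y)
t=vision.get_image('top')
for c in caps(t,115,140,(190,340,90,200)): print('strip',c)
E
```

```text
[ 460.76876413 -249.35261544  259.53658752] [-0.01137849  0.5565556  -0.82411505] 85.13166911269653
([319.7, 125.3], ((482.05426025390625, -301.6587219238281), 12.776363372802734), array([ 482. , -301.9,  127.7])) 0.6296825409811753 -28.368611008987802
([320.5, 185.5], ((461.291748046875, -249.58985900878906), 12.822284698486328), array([ 461.6, -250.3,  127.7])) -0.09398082239454197 27.68247916550175
strip ([208.3, 162.1], ((578.723876953125, 243.97303771972656), 13.113656997680664), array([577.9, 242.7, 126. ]))
```

View pics/w6.png

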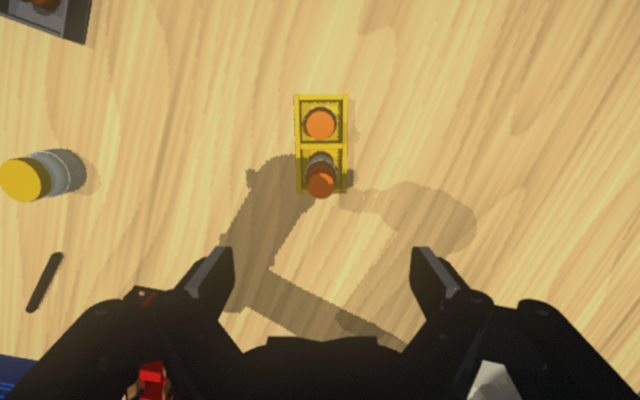

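Both caps, at (320,125) and (320,186), stand centred in their pockets at the right height. Blue has not moved, so I'm handing in.

```bash
python3 -c "
from bench import arm
print(arm.job_done())"
```

```text
the job is handed in; nothing more can be done
None
```

Both orange-capped bottles stand upright and released in the carrier, one in each pocket; the blue-capped bottle is still in its clip, and the job was handed in at about 26 s on the robot's clock (the hand-in call returned no verdict).

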